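Serve a warm roll with tongs

TASK

Switch off the warming tray by twisting its spring-return knob clockwise all the way to its stop and letting it spring back. Then take the tongs, close them on the round roll (it is hot: the robot itself must not touch it) and lift it at least 10 cm above the tray, leaving the long roll, bottle, mug and remote control alone. Finish while holding: the program ends with the tongs in the gripper and the roll held up between their jaws.

Things in the scene. Friction and masses are not known exactly. Their poses are not given: they have to be found in the camera images.
- warmer: Fixed warming tray: low steel box 240 (x) x 340 (y) mm, flat top 45 mm above the table. Origin: centre of its underside; z up. The black warming area with the rolls is its +y part; the control strip with the knob runs along its -y end. The two rolls stand near (10, 100) and (10, -25) mm in its x, y, either way round.
- knob (a joint): Turn of the knob about its vertical axis: 0 at rest, grows clockwise seen from above, hard stop at 1.2 rad (69 degrees). A spring (0.08 N m per rad) returns it to 0 when released.
- knob_grip (a point): Grip point on the knob's axis, 67 mm above the table, at (-40, -125) mm in the tray's frame: mid height of its black bar, 42 mm long (along the tray's x at rest), 14 mm wide, 24 mm tall (top 79 mm above the table), on a disc 42 mm across. The point turns with the knob, x along the bar.
- roll: Loose round bread roll, 48 mm diameter, 38 mm high, about 35 g, rigid, standing on the tray. Its sides are upright from 12 to 22 mm above its underside. Origin: centre of its underside; z up.
- long_roll: Loose long bread roll, 101 mm long (its x) x 37 mm wide x 38 mm high, lying on the tray roughly along the tray's x. Origin: centre of its underside. To be left alone.
- tongs: Loose sprung kitchen tongs, about 100 g, lying flat on the table, jaws side by side. Origin: underside, on the mid line, between the black handle grips; x along the mid line to the tips, z up. Tail end at x = -140 mm, tips at +110 mm. The jaws move together and open by spring; the tongs must stay lightly squeezed to be carried open.
- tongs_grip (a point): Mid line of the tongs at mid height of the black grips, 14 mm above their origin, same axes. Each grip is 56 mm long (x), 28 mm tall from the underside. Width over both grips: 62 mm at rest. Spring: about 8 N a side at 54 mm, 12 N at 42 mm, where the grip faces are parallel and the tips have closed on the roll.
- tongs_tip (a point): Midway between the two tip cups, 90 mm ahead of the tongs' origin (x), 12 mm above the underside: where the roll's axis should be when they close. Cups: 40 mm long, 24 mm tall from the underside; inner gap about 80 mm at rest, 62 mm with the grips at 54 mm, 48 mm (the roll) with the grips at 42 mm.
- jaw_l: The tongs' jaw on their +y side. Origin at its hinge, 110 mm behind the tongs' origin.
- jaw_r: The tongs' jaw on their -y side. Origin at its hinge, 110 mm behind the tongs' origin.
- bottle: Water bottle standing on the table, 64 mm diameter, 200 mm high; bystander. Origin: centre of its underside.
- mug: White mug standing on the table, 82 mm diameter, 92 mm high, handle to its +y; bystander. Origin: centre of its underside.
- remote: Black remote control lying on the table, 170 (x) x 45 x 18 mm; bystander. Origin: centre of its underside.
Things that resemble listed ones, but are neither listed nor needed, are in the scene too. What is meant by the roll is not pink, and is the smaller of those in its own colour.

How it is judged:
On the way, in this order (a step that is already met when the one before it is completed fails the run):
1. the knob is twisted to its stop (value of joint knob above 1.08 rad), for 0.05 s.
2. the knob is released and has sprung back (value of joint knob below 0.12 rad and contact force between the fingers and warmer below 0.1 N), for 0.2 s.
3. the round roll is off the tray between the jaws of the tongs (contact force between roll and jaw_l above 0.3 N and contact force between roll and jaw_r above 0.3 N and z of roll in the frame of warmer above 0.06 m), for 0.2 s.
At the end, for the whole second after the job is handed in: Round roll held still between both tong jaws (over 0.3 N each, within 50 mm of the tip point), underside over 90 mm above the tray top; tongs in the fingers, over 90 mm up, clear of the tray; robot not touching the roll; knob back under 0.12 rad; long roll within 30 mm of its start (contact force between roll and jaw_l above 0.3 N and contact force between roll and jaw_r above 0.3 N and z of roll in the frame of warmer above 0.135 m and distance between roll and tongs_tip below 0.05 m and height (world z) of tongs above 0.09 m and contact force between the fingers and tongs above 2 N and contact force between tongs and warmer below 0.1 N and contact force between each of the fingers, the arm and roll below 0.1 N and linear speed of roll below 0.05 m/s and value of joint knob below 0.12 rad and distance of long_roll from where it was at the start of the episode below 0.03 m); the arm keeps its last pose, push and grip.
It fails at once if the robot itself touches the round roll (contact force between any of the fingers, the arm and roll above 0.5 N).
It fails at once if the long roll, bottle, mug or remote control is moved by over 30 mm or tipped (distance of any of long_roll, bottle, mug, remote from where it was at the start of the episode above 0.03 m or angle between any of long_roll, bottle, mug's own z axis and vertical above 0.4 rad).
It also fails if it takes over 58 s, if anything falls off the work surface, if the arm or the gripper's body presses on something with over 40 N, if the wrist force passes 120 N, or if a joint passes its speed limit or range.

ROBOT

A 7-joint arm with a two-finger parallel gripper is mounted at the origin on the work surface. World frame = base frame: x ahead of the robot, y to its left, z up, the work surface at z = 0. Lengths are in m, angles in rad, forces in N, time in s.
With the tool pointing down it reaches from about 0.4 to 0.85 m from the base axis. Payload 6.9 kg.
Tool frame: the origin (TCP) lies at the very end of the fingers, on their centre line; the grasp point (between the pads) lies 19 mm behind it; x points along the fingers, y is the direction in which the jaws open and shut, and the axes are right-handed (so a half turn about x gives the same grasp; the last joint's range is limited). The gripper opens to 85 mm and grips with 20 to 120 N. Pads are 22 mm wide; open, the fingers measure 114 mm over their backs; the gripper's body (76 mm by 85 mm) begins 54 mm behind the grasp point. The pads swing forward as they close: fully open they stand 13 mm farther back than shut.
Start: joints at [1.405, 0.507, -0.238, 1.5, 0.126, 1.149, -0.155], TCP at [0.167, -0.602, 0.231] pointing down, gripper open.
Joint ranges: [-3.08, 3.08], [-0.24, 2.05], [-1.43, 1.35], [0, 2.5], [-1.52, 4.66], [0.17, 1.96], [-2.89, 2.89]. Speed limits (rad/s): [2.39, 2.39, 3.14, 3.14, 3.14, 3.14, 3.14].

INTERFACE

Orientations are given as a 3x3 rotation matrix whose columns are the frame's x, y, z axes.
In Python, from cell import * gives the robot as it stands. Calls block until the motion is done:
- movep(position, orientation): joint-space move of the TCP to a pose.
- movel(position, velocity=0.15, attitude=None): straight line of the TCP; attitude=None keeps the orientation; velocity is the mean speed in m/s.
- movej(angles): joint-space move.
- gripper_open() and grab(f_grip=None): open the fingers fully, or close them until they stop; f_grip is the grip in N (None keeps the last).
- dwell(seconds).
- inverse_kinematics(position, orientation): joint angles nearest the present ones, or None.
- read_state(): the state.
- capture(name): name is "side" or "top" or "wrist"; returns a dict with "frame" (480x640x3 uint8, blue, green, red), "depth" (480x640 float32, m along the optical axis (not along the pixel's ray), 0 where there is no reading), "fx", "fy", "cx", "cy" (pixels), "R" (3x3) and "t" (3): a world point X has camera coordinates R X + t. Camera axes: x right, y down, z forward; pixel columns grow to the right and rows downward; lengths in m; the calibration is good to about 2 mm. A picture is of the moment at which its call begins.
A pose or a line that the arm cannot do raises IKError and nothing moves.
- close_job(): hands the job in, once; it reports no verdict.
The state is a dict: "time": time; "joint_positions": joint angles; "joint_velocities": joint speeds; "tau": joint torques, N m; "eef_pos": TCP position; "tcp_rot": TCP orientation; "wrist_force": force on the tool from outside, world axes, zero at the start; "torque": the same for the moment, N m; "gripper_width": opening from 0.0 (shut) to 1.0 (fully open).
Only numpy, scipy, OpenCV 4.12 (cv2) and the standard library are available. Lean on these libraries where they do the work, as an engineer would, in place of code of your own. Each camera call takes 0.05 s, during which the arm holds its last target.

## Working session

There is one attempt and no reset: what is moved stays moved. The work goes in short steps, each a Python script; the robot and the scene stay as the last script left them, time stands still between calls to the robot, and variables do not carry over. Pictures are saved under pics/ and viewed, and the job is handed in when it is done.

```bash
ls; mkdir -p pics; python3 - <<'E'
from cell import *
import cv2,numpy as np
for n in ("top","side","wrist"):
    c=capture(n); cv2.imwrite(f"pics/{n}0.png",c["frame"]); np.savez(f"{n}0.npz",**c)
    print(n,c["fx"],c["cx"],c["cy"],(-c["R"].T@c["t"]).round(3),c["R"][2].round(2),(c["depth"]>0).mean())
s=read_state();print(s["time"],s["eef_pos"],s["tcp_rot"],s["gripper_width"])
E
```

```text
pics
top 472.447334457031 323.3515844405007 238.9222805795948 [0.438 0.037 1.239] [ 0.08 -0.01 -1.  ] 0.996162109375
side 599.7505649491162 329.8043077930113 238.43447610169767 [0.243 1.069 0.764] [ 0.23 -0.81 -0.54] 0.99591796875
wrist 395.25748057811154 318.3495548305053 243.31366270082566 [ 0.24  -0.581  0.372] [-0.29 -0.08 -0.95] 0.9961100260416667
0.15 [ 0.1670264  -0.60187859  0.23062401] [[-3.69461318e-04  2.67463904e-01 -9.63567810e-01]
 [ 1.33618605e-03 -9.63566883e-01 -2.67464159e-01]
 [-9.99999039e-01 -1.38632353e-03 -1.38084706e-06]] 0.9990518921897301
```

View pics/top0.png

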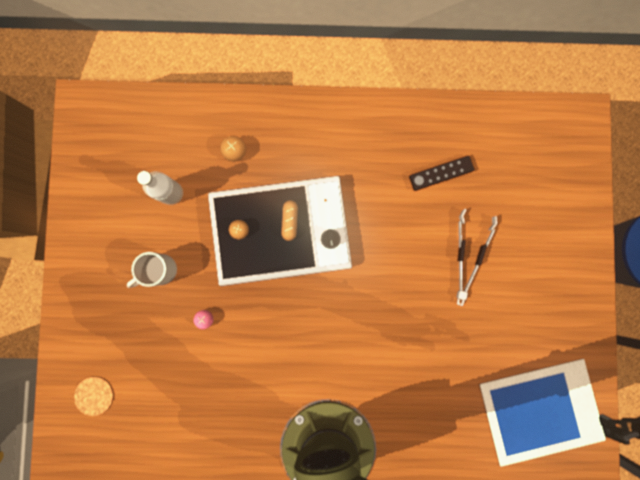

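View pics/side0.png

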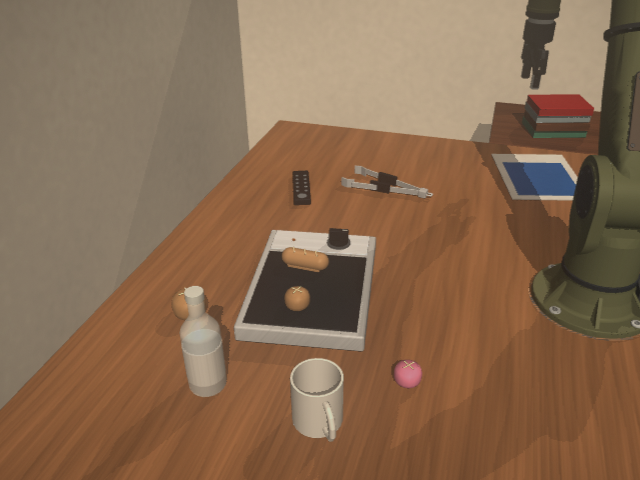

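Candidates for the round roll in the top view are the tan roll on the tray (238,229), the larger tan roll on the table (232,148) and the pink one (203,319). I choose the one on the tray, since it is tan and the smaller of the two. I'll check it in a crop and measure everything.

```bash
cat > h.py <<'E'
import numpy as np,cv2
def ray(c,u,v,z):
    d=c["R"].T@np.array([(u-c["cx"])/c["fx"],(v-c["cy"])/c["fy"],1.]); o=-c["R"].T@c["t"]
    return o+d*(z-o[2])/d[2]
def cloud(c):
    D=c["depth"]; v,u=np.mgrid[:480,:640]
    P=np.stack([(u-c["cx"])/c["fx"]*D,(v-c["cy"])/c["fy"]*D,D],-1)
    return (P-c["t"])@c["R"]
def blobs(m,amin):
    n,l,s,ce=cv2.connectedComponentsWithStats(m.astype(np.uint8))
    return [(l==i,s[i],ce[i]) for i in range(1,n) if s[i][4]>=amin]
E
python3 - <<'E'
from h import *
for n in("top","side"):
    c=dict(np.load(f"{n}0.npz")); P=cloud(c); f=c["frame"]
    hsv=cv2.cvtColor(f,cv2.COLOR_BGR2HSV)
    box={"top":[180,110,520,320],"side":[160,150,450,360]}[n]
    x0,y0,x1,y1=box
    h=P[...,2]; m=np.zeros(h.shape,bool); m[y0:y1,x0:x1]=True
    print(n,"table z",np.median(h[m&(h<.02)]))
    for b,s,ce in blobs((h>.012)&m,60):
        print("high",s,ce.round(),P[b].mean(0).round(3),np.percentile(h[b],[5,50,98]).round(3))
    for b,s,ce in blobs((h>.054)&m,15):
        print("  >54",s,ce.round(),P[b].mean(0).round(3),h[b].max().round(3), cv2.minAreaRect(P[b][:,:2].astype(np.float32)))
c=dict(np.load("top0.npz"));f=c["frame"]
cv2.imwrite("pics/crop_tray.png",cv2.resize(f[130:330,180:380],None,fx=3,fy=3,interpolation=cv2.INTER_CUBIC))
cv2.imwrite("pics/crop_tongs.png",cv2.resize(f[190:320,420:530],None,fx=4,fy=4,interpolation=cv2.INTER_CUBIC))
E
```

```text
top table z -0.0008515002383653594
high [220 136  26  25 516] [233. 148.] [0.757 0.259 0.047] [0.027 0.044 0.054]
high [ 410  155   65   35 1056] [442. 172.] [ 0.713 -0.284  0.022] [0.013 0.017 0.022]
high [  208   176   144   109 12471] [279. 230.] [0.549 0.134 0.05 ] [0.039 0.044 0.081]
high [458 221  34  79 467] [468. 262.] [ 0.479 -0.353  0.024] [0.013 0.021 0.03 ]
high [194 310  20  10 161] [203. 315.] [0.331 0.32  0.038] [0.021 0.032 0.04 ]
  >54 [282 200  16  40 550] [289. 220.] [0.572 0.108 0.079] 1.239 ((0.5245301723480225, 0.09317135810852051), (0.19810251891613007, 0.05636271461844444), 17.229549407958984)
  >54 [229 220  20  19 299] [239. 229.] [0.547 0.232 0.076] 0.088 ((0.547039806842804, 0.23430946469306946), (0.04682497680187225, 0.04531509801745415), 85.99617004394531)
  >54 [323 229  16  18 168] [331. 238.] [0.53  0.005 0.069] 0.085 ((0.5301106572151184, 0.005055531859397888), (0.0386226549744606, 0.04001966118812561), 54.325233459472656)
side table z -0.00031361090730075213
high [341 166  87  30 666] [385. 182.] [ 0.5   -0.353  0.021] [0.013 0.019 0.029]
high [292 
[... 415 characters left out ...]
316)
  >54 [281 247  48  23 773] [305. 258.] [0.569 0.121 0.073] 0.764 ((0.3899938464164734, 0.5708580017089844), (0.09502771496772766, 1.0354911088943481), 21.714466094970703)
  >54 [ 179  286   45   74 2240] [199. 329.] [0.635 0.443 0.138] 0.764 ((0.5060219764709473, 0.6718127131462097), (0.06428758054971695, 0.9517951011657715), 29.661582946777344)
  >54 [284 286  26  24 494] [296. 298.] [0.542 0.251 0.076] 0.764 ((0.4086262583732605, 0.6497678160667419), (0.04718514904379845, 0.9014257788658142), 18.59001922607422)
  >54 [307 358  20   2  30] [316. 359.] [0.455 0.407 0.092] 0.094 ((0.4554775059223175, 0.40659210085868835), (0.030145782977342606, 0.007143843919038773), 15.894277572631836)
```

```bash
python3 - <<'E'
from h import *
c=dict(np.load("top0.npz"));f=c["frame"];g=f.max(2);hsv=cv2.cvtColor(f,cv2.COLOR_BGR2HSV)
# tray outline: points near z=.045
P=cloud(c);h=P[...,2]
m=np.zeros(h.shape,bool); m[165:300,195:365]=True
t=m&(h>.025)
b=max(blobs(t,500),key=lambda x:x[1][4])[0]
cn=max(cv2.findContours(b.astype(np.uint8),0,1)[0],key=len)[:,0].astype(float)
Q=np.array([ray(c,u,v,.045)[:2] for u,v in cn],np.float32)
print("tray rect",cv2.minAreaRect(Q))
blk=m&(g<60)
for b,s,ce in blobs(blk,40):
    Q=np.array([ray(c,u,v,.045)[:2] for v,u in zip(*np.nonzero(b))],np.float32)
    print("blk",s,ce.round(1),cv2.minAreaRect(Q))
E
```

```text
tray rect ((0.5505033731460571, 0.13406257331371307), (0.23935922980308533, 0.337455153465271), 8.886868476867676)
blk [ 216  203   52   74 1104] [239.7 238.6] ((0.5299585461616516, 0.22725826501846313), (0.1880974918603897, 0.11631346493959427), 9.019829750061035)
blk [245 267  42   7  77] [266.4 269.9] ((0.4482533633708954, 0.16686800122261047), (0.00993223674595356, 0.10361970961093903), 10.652082443237305)
```

View pics/crop_tray.png

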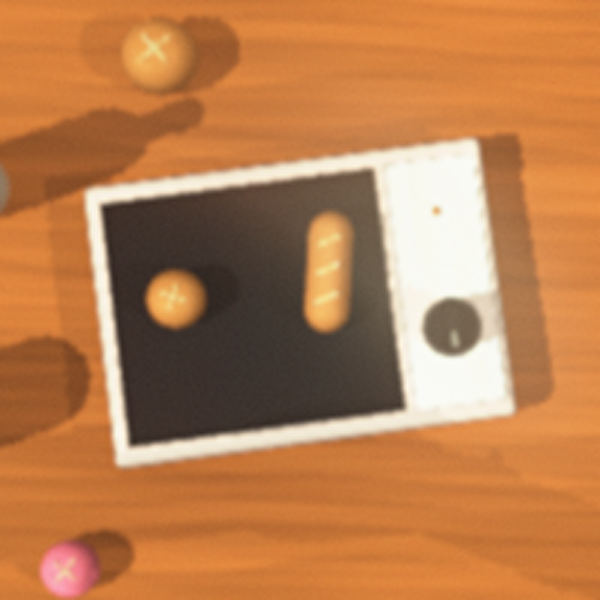

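View pics/crop_tongs.png

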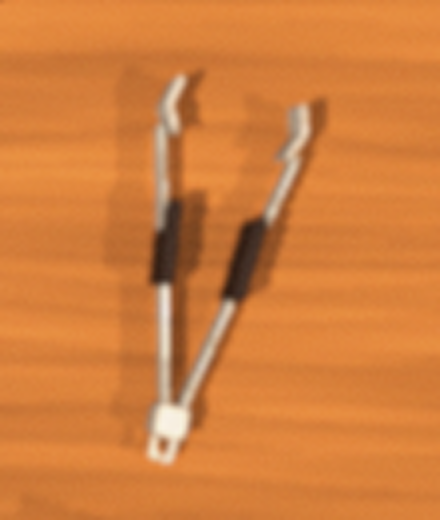

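The crop confirms the choice: the tray roll is tan, about 48 mm across, and smaller than the table one. The tray's centre is near (0.5505, 0.134) with yaw 8.9°, and the predicted knob position (0.530, 0.004) matches the measured one. Next I'll measure the tongs' pose and the other items, and plan the knob IK.

```bash
cat >> h.py <<'E'
def down(a):
    y=np.array([np.cos(a),np.sin(a),0]);x=np.array([0,0,-1.]);return np.stack([x,y,np.cross(x,y)],1)
TY=np.radians(8.9);TC=np.array([.5505,.134])
def tray(x,y):
    return TC+np.array([np.cos(TY)*x-np.sin(TY)*y,np.sin(TY)*x+np.cos(TY)*y])
E
python3 - <<'E'
from h import *
from cell import *
c=dict(np.load("top0.npz"));f=c["frame"];g=f.max(2);hsv=cv2.cvtColor(f,cv2.COLOR_BGR2HSV)
m=np.zeros(g.shape,bool); m[200:310,450:505]=1
G=[]
for b,s,ce in blobs(m&(g<85),15):
    print("grip",s,ce, ray(c,*ce,.024).round(4)); G.append((s[4],ray(c,*ce,.02)[:2]))
for b,s,ce in blobs(m&(hsv[...,1]<70)&(g>110),6): print("steel",s,ce.round(1),ray(c,*ce,.018).round(3))
for n,u,v,z in(("roll",238.5,229,.078),("mug",152,269,.092),("bottletop",146,178,.2),("long",289.5,220.5,.078)):print(n,ray(c,u,v,z).round(3))
print("knob",tray(-.04,-.125),"roll",tray(.01,.1))
k=tray(-.04,-.125)
for a in (TY+np.pi/2,TY-np.pi/2):
    for d in(0,-1.2):
        q=inverse_kinematics(np.r_[k,.12],down(a+d)); print(np.round(a+d,2),None if q is None else np.round(q,3))
E
```

```text
grip [458 241   7  20  77] [461.25974026 251.38961039] [ 0.5054 -0.3349  0.024 ]
grip [476 245  10  20  93] [480.67741935 254.38709677] [ 0.4987 -0.3853  0.024 ]
steel [459 210   7  22  46] [461.4 219.1] [ 0.59  -0.337  0.018]
steel [487 217  10  28  61] [492.1 228.8] [ 0.566 -0.418  0.018]
steel [460 235   2  12  13] [460.1 240.5] [ 0.534 -0.334  0.018]
steel [458 261  20  44 193] [463.9 284.2] [ 0.421 -0.343  0.018]
roll [0.546 0.232 0.078]
mug [0.443 0.435 0.092]
bottletop [0.644 0.42  0.2  ]
long [0.57  0.107 0.078]
knob [0.5303204 0.0043166] roll [0.54490856 0.23434309]
1.73 [ 0.563  0.645 -0.988  1.895  0.657  0.966  0.995]
0.53 [ 0.486  0.593 -0.84   1.896  0.558  0.904 -0.103]
-1.42 [ 0.281  0.515 -0.5    1.898  0.332  0.81  -1.811]
-2.62 [ 0.065  0.483 -0.175  1.901  0.117  0.767 -2.79 ]
```

```bash
python3 - <<'E'
from h import *
from cell import *
k=tray(-.04,-.125)
movep(np.r_[k,.17],down(TY+np.pi/2))
s=read_state();print(s["time"],s["eef_pos"].round(4),np.round(s["joint_positions"],3))
for n in("wrist","side"):
    c=capture(n); cv2.imwrite(f"pics/{n}1.png",c["frame"]); np.savez(f"{n}1.npz",**c)
E
```

```text
2.6667 [0.5304 0.0032 0.1698] [ 0.609  0.597 -1.056  1.833  0.592  1.069  1.049]
```

View pics/wrist1.png

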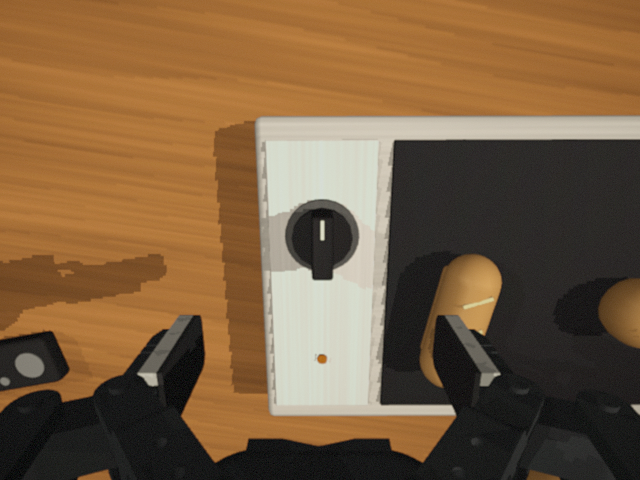

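The wrist view shows the knob at (322,240) with its bar along the tray's x. The fingers straddle it and sit clear of the long roll (460,310). I'll check its position by ray, then twist.

```bash
python3 - <<'E'
from h import *
from cell import *
c=dict(np.load("wrist1.npz"))
print("bar top mid",ray(c,322.5,244,.079).round(4),"disc",ray(c,322,235,.05).round(4))
k=tray(-.04,-.125)
movel(np.r_[k,.060],velocity=.1)
grab(40)
s=read_state();print("grab",s["time"],s["eef_pos"].round(4),s["gripper_width"],s["wrist_force"].round(1))
q=np.array(s["joint_positions"]);q[6]-=1.2;movej(q)
dwell(.15)
s=read_state();R=s["tcp_rot"];print("twist",s["time"],s["eef_pos"].round(4),np.arctan2(R[1,1],R[0,1]),TY+np.pi/2,s["wrist_force"].round(1),s["torque"].round(2))
c=capture("wrist");cv2.imwrite("pics/wrist2.png",c["frame"])
E
```

```text
bar top mid [0.5259 0.0059 0.079 ] disc [0.5286 0.0062 0.05  ]
grab 4.6667 [0.5302 0.0052 0.0603] 0.15215228723929297 [-1.6  2.5  3.3]
twist 5.925 [0.5306 0.0063 0.0603] 0.5291808870586836 1.726130630222392 [ 0.7  4.9 -0.1] [1.06 0.02 0.11]
```

View pics/wrist2.png

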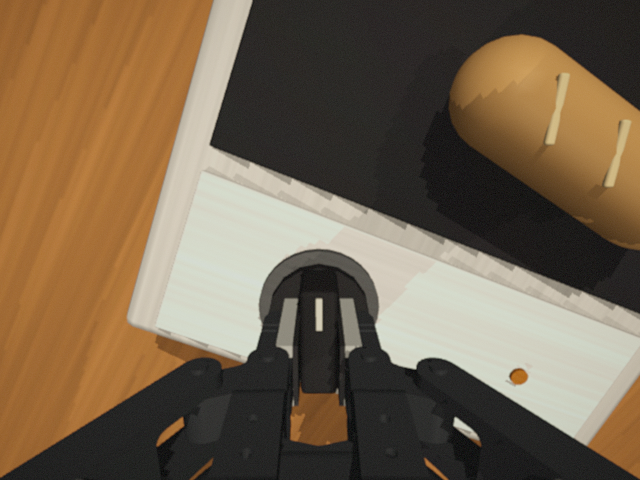

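The bar has turned with the fingers through the full 1.2 rad, and the reaction torque of 0.11 N·m is about the spring's value at the stop. Release it and retreat.

```bash
python3 - <<'E'
from h import *
from cell import *
gripper_open(); dwell(.2)
p=read_state()["eef_pos"]
movel([p[0],p[1],.17],velocity=.2); dwell(.25)
c=capture("wrist");cv2.imwrite("pics/wrist3.png",c["frame"])
c=capture("side");cv2.imwrite("pics/side3.png",c["frame"][140:380,180:460])
s=read_state();print(s["time"],s["gripper_width"])
for y in(-.36,):
  for a in (np.radians(-11)+np.pi/2,np.radians(-11)-np.pi/2):
    for t in((.44,-.36,.22),(.45,.215,.2)):
        q=inverse_kinematics(t,down(a if t[1]<0 else a+np.radians(11))); print(a,t,None if q is None else np.round(q,2))
E
```

```text
7.925 1.0013460822263776
1.3788101090755203 (0.44, -0.36, 0.22) [ 1.38  0.74 -1.36  1.66  0.74  1.36  1.28]
1.3788101090755203 (0.45, 0.215, 0.2) [ 0.32  0.63 -1.34  1.87  0.67  1.2   0.33]
-1.7627825445142729 (0.44, -0.36, 0.22) [ 0.97  0.45 -0.5   1.67  0.24  1.08 -1.36]
-1.7627825445142729 (0.45, 0.215, 0.2) [-0.12  0.37 -0.52  1.87  0.22  0.96 -2.31]
```

View pics/wrist3.png

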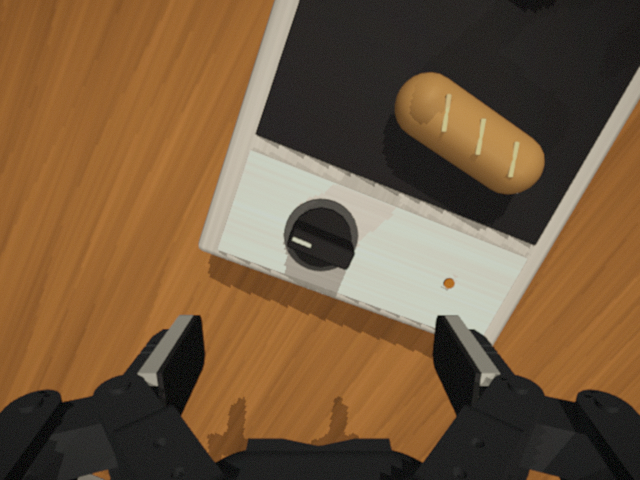

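The knob's bar at (320,240) is back along the tray's x, and the long roll hasn't moved. Now I'll go above the tongs for a close look.

```bash
python3 - <<'E'
from h import *
from cell import *
movep([.47,-.357,.25],down(np.radians(-101)))
c=capture("wrist");cv2.imwrite("pics/wrist4.png",c["frame"]);np.savez("wrist4.npz",**c)
s=read_state();print(s["time"],np.round(s["joint_positions"],2))
E
```

```text
9.375 [ 0.93  0.47 -0.51  1.56  0.24  1.18 -1.39]
```

View pics/wrist4.png

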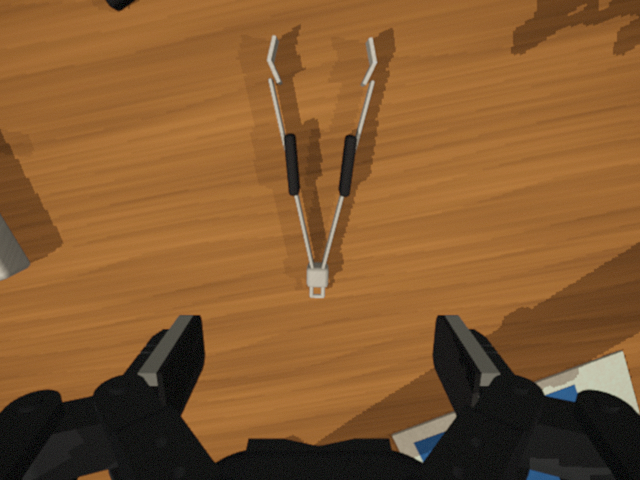

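```bash
python3 - <<'E'
from h import *
c=dict(np.load("wrist4.npz"));g=c["frame"].max(2)
m=np.zeros(g.shape,bool);m[125:205,270:370]=1
G=[]
for b,s,ce in blobs(m&(g<40),100): p=ray(c,*ce,.022);G.append(p);print("grip",s,ce.round(1),p.round(4))
mid=(G[0]+G[1])/2;d=G[0]-G[1];print("mid",mid.round(4),np.linalg.norm(d),np.degrees(np.arctan2(d[1],d[0]))+0)
T=ray(c,317,297,.014);tips=(ray(c,274,37,.02)+ray(c,372,38,.02))/2
print("tail",T.round(4),"tip",tips.round(4),np.linalg.norm(tips-T))
v=tips-T;print("yaw",np.degrees(np.arctan2(v[1],v[0]))); u=v/np.linalg.norm(v); print("origin from tail",(T+u*.14).round(4),"from tip",(tips-u*.11).round(4))
E
```

```text
grip [285 134  14  61 347] [292.6 163.4] [ 0.5111 -0.3385  0.022 ]
grip [339 135  17  61 378] [346.8 165.8] [ 0.4997 -0.3872  0.022 ]
mid [ 0.5054 -0.3628  0.022 ] 0.04999750529406079 76.75574260389082
tail [ 0.3709 -0.3346  0.014 ] tip [ 0.609  -0.3852  0.02  ] 0.24351914044122108
yaw -11.996661102543419
origin from tail [ 0.5078 -0.3637  0.0174] from tip [ 0.5014 -0.3624  0.0173]
```

```bash
python3 - <<'E'
from h import *
from cell import *
a=np.radians(-102.3)
movep([.505,-.363,.09],down(a))
movel([.505,-.363,.004],velocity=.1)
s=read_state();print(s["time"],s["eef_pos"].round(4),s["wrist_force"].round(1))
grab(20)
s=read_state();print(s["time"],s["gripper_width"],s["gripper_width"]*85,s["eef_pos"].round(4),s["wrist_force"].round(1))
c=capture("wrist");cv2.imwrite("pics/wrist5.png",c["frame"])
c=capture("top");cv2.imwrite("pics/top5.png",cv2.resize(c["frame"][190:320,420:530],None,fx=4,fy=4))
E
```

```text
11.0833 [ 0.5055 -0.3632  0.0047] [ 0.3 -0.6 -0.2]
11.625 0.44634222304248655 37.93908895861136 [ 0.5069 -0.3642  0.007 ] [-2.2 -0.4 17.1]
```

View pics/wrist5.png

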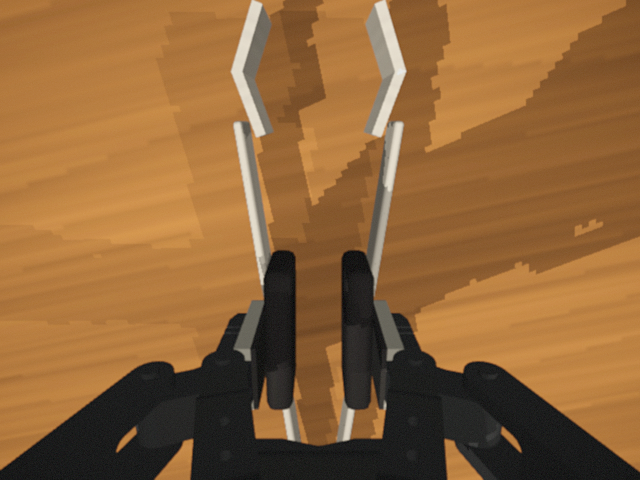

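At 20 N the tongs have closed to about 38 mm, tighter than expected. Friction with the table may be holding them, so I'll lift a little and look again.

```bash
python3 - <<'E'
from h import *
from cell import *
p=read_state()["eef_pos"]
movel([p[0],p[1],.05],velocity=.1); 
s=read_state();print(s["time"],s["gripper_width"]*85,s["eef_pos"].round(4),s["wrist_force"].round(1))
try:
    grab(8); s=read_state();print(s["time"],s["gripper_width"]*85,s["wrist_force"].round(1))
except Exception as e: print(repr(e))
c=capture("wrist");cv2.imwrite("pics/wrist6.png",c["frame"])
c=capture("side");cv2.imwrite("pics/side6.png",cv2.resize(c["frame"][120:220,300:460],None,fx=4,fy=4))
E
```

```text
12.3333 24.327919552698496 [ 0.5065 -0.3641  0.0497] [-0.2 -0.3 -0.9]
12.55 24.66761622200133 [-0.7  0.6 -1.4]
```

View pics/wrist6.png

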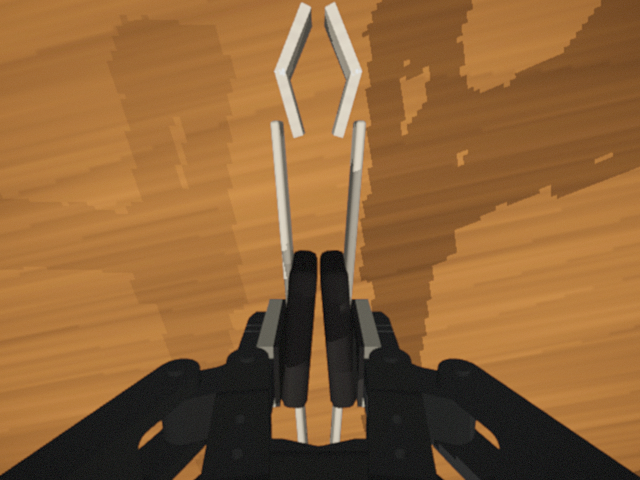

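View pics/side6.png

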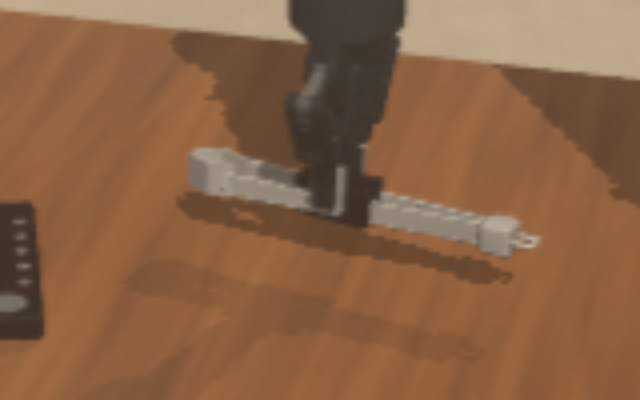

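The spring is linear, so 20 N closes the tongs fully to about 24 mm and they can't be carried open. The cups show at (280,70) and (358,70), nearly shut.

My plan is to carry them closed and level just above the roll, then release. They spring open around the roll and drop about 4 cm flat onto the tray, guided between the open fingers. Then I re-grip at tray height. First I'll measure the tip in the tool frame.

```bash
python3 - <<'E'
from h import *
from cell import *
movel([.48,-.33,.2],velocity=.2)
dwell(.2)
s=read_state();p,R=s["eef_pos"],s["tcp_rot"]
c=capture("wrist");cv2.imwrite("pics/wrist7.png",c["frame"]);np.savez("wrist7.npz",p=p,Rt=R,**c)
print(s["time"],s["gripper_width"]*85,p.round(4))
P=(cloud(c)-p)@R   # tool frame
P=P*1
h=P[...,0]
m=(h<.03)&(np.indices(h.shape)[0]<240)
for b,st,ce in blobs(m,60):
    Q=P[b];print(st,ce.round(),"tool x(down)",np.percentile(Q[:,0],[2,10,50]).round(4),"y",Q[:,1].min().round(3),Q[:,1].max().round(3),"z",Q[:,2].min().round(4),Q[:,2].max().round(4))
    for z0 in np.arange(-.13,0,.02):
        k=(Q[:,2]>z0)&(Q[:,2]<z0+.02)
        if k.sum()>5: print("  z",z0.round(2),"top x",np.percentile(Q[k,0],[5]).round(4))
E
```

```text
13.7833 24.264801889598846 [ 0.4796 -0.3299  0.1987]
[ 275    3   38  135 2126] [293.  66.] tool x(down) [-0.0157 -0.0151 -0.0139] y -0.013 -0.0 z -0.1071 -0.0702
  z -0.11 top x [-0.0152]
  z -0.09 top x [-0.0155]
[ 324    2   38  136 2116] [342.  66.] tool x(down) [-0.0158 -0.0151 -0.0139] y -0.0 0.012 z -0.1073 -0.0702
  z -0.11 top x [-0.0153]
  z -0.09 top x [-0.0155]
[ 271  121   22  119 1490] [281. 179.] tool x(down) [-0.0115 -0.011  -0.0099] y -0.016 -0.0 z -0.0755 -0.0317
  z -0.09 top x [-0.0114]
  z -0.07 top x [-0.0112]
  z -0.05 top x [-0.0113]
[ 345  120   21  120 1485] [355. 179.] tool x(down) [-0.0116 -0.011  -0.01  ] y -0.0 0.015 z -0.0755 -0.0324
  z -0.09 top x [-0.0114]
  z -0.07 top x [-0.0113]
  z -0.05 top x [-0.0113]
```

View pics/wrist7.png

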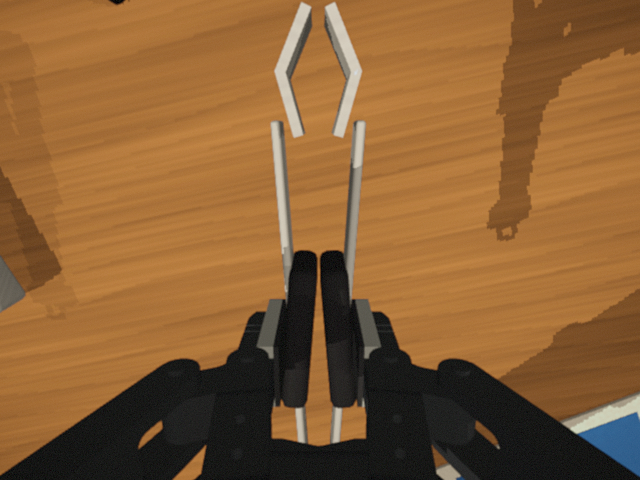

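The tongs hang level and straight. The cup centre is 88.7 mm ahead of the TCP and the underside is 8.5 mm below it. Next I'll carry them to a standoff behind the roll and measure the roll.

```bash
python3 - <<'E'
from h import *
from cell import *
movep([.40,.233,.2],down(-np.pi/2))
c=capture("wrist");cv2.imwrite("pics/wrist8.png",c["frame"]);np.savez("wrist8.npz",**c)
s=read_state();print(s["time"],s["gripper_width"]*85,s["eef_pos"].round(4),np.round(s["joint_positions"],2))
hsv=cv2.cvtColor(c["frame"],cv2.COLOR_BGR2HSV);P=cloud(c);h=P[...,2]
m=(h>.052)&(h<.09)&(hsv[...,1]>90)
for b,st,ce in blobs(m,150):
    print(st,ce.round(),P[b].min(0).round(3),P[b].max(0).round(3),((np.percentile(P[b],1,axis=0)+np.percentile(P[b],99,axis=0))/2).round(4))
E
```

```text
15.925 24.757448218795087 [0.4006 0.2322 0.1999] [ 0.08  0.39 -0.9   1.95  0.37  0.98 -2.58]
[274   0  34  33 542] [287.  11.] [0.529 0.239 0.057] [0.546 0.26  0.083] [0.5372 0.2493 0.0708]
[306   0  46  44 904] [325.  18.] [0.523 0.212 0.056] [0.545 0.241 0.083] [0.5339 0.2261 0.0699]
[ 483    0   67   43 2304] [513.  18.] [0.523 0.093 0.057] [0.548 0.129 0.083] [0.5341 0.1128 0.0708]
```

View pics/wrist8.png

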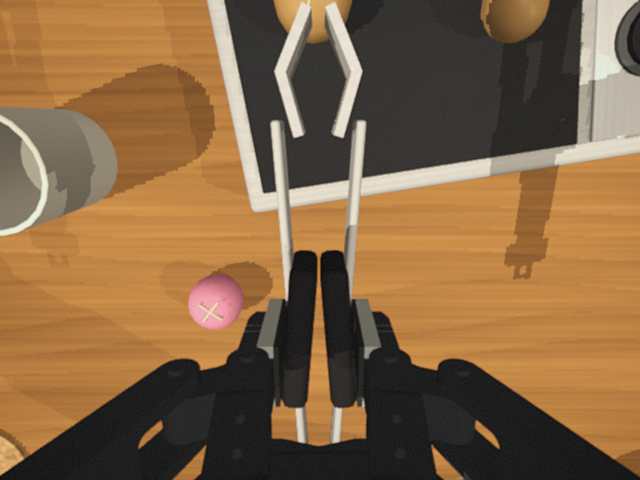

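The roll edges put its centre at about (0.546, 0.235), agreeing with the earlier (0.545, 0.234). Now move over it, lower to just above its top and release.

```bash
python3 - <<'E'
from h import *
from cell import *
movel([.457,.2355,.17],velocity=.15,attitude=down(-np.pi/2))
movel([.457,.2355,.0985],velocity=.08)
dwell(.2)
s=read_state();print(s["time"],s["eef_pos"].round(4),s["wrist_force"].round(1))
c=capture("side");cv2.imwrite("pics/side9.png",c["frame"]);
c=capture("wrist");cv2.imwrite("pics/wrist9.png",c["frame"]);
E
```

```text
17.75 [0.4573 0.2356 0.0989] [-0.4  0.1 -1.5]
```

View pics/side9.png

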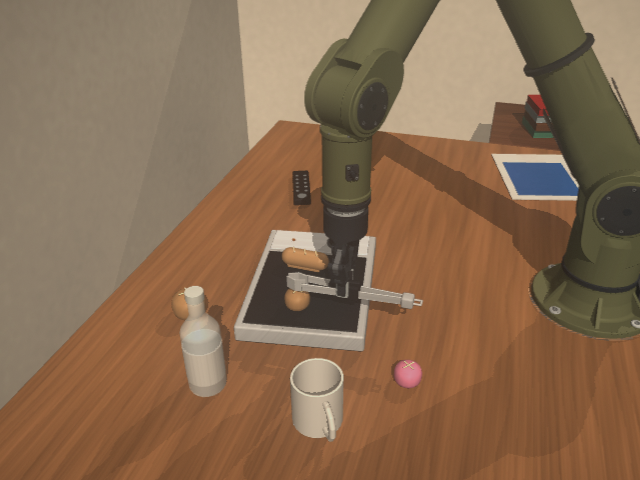

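View pics/wrist9.png

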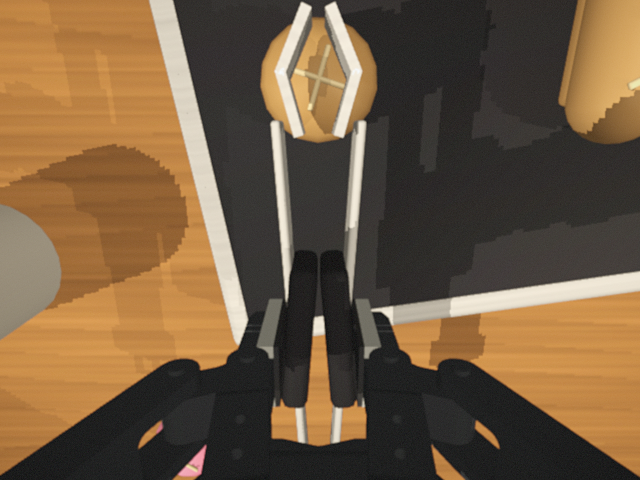

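The roll (319,78) is centred under the cups (318,72). Release.

```bash
python3 - <<'E'
from h import *
from cell import *
gripper_open(); dwell(.3)
s=read_state();print(s["time"],s["eef_pos"].round(4),s["wrist_force"].round(1))
c=capture("side");cv2.imwrite("pics/side10.png",cv2.resize(c["frame"][200:360,220:460],None,fx=3,fy=3));
c=capture("wrist");cv2.imwrite("pics/wrist10.png",c["frame"]);np.savez("wrist10.npz",p=s["eef_pos"],Rt=s["tcp_rot"],**c)
E
```

```text
18.7667 [0.457  0.2355 0.0985] [0.3 0.3 0.4]
```

View pics/side10.png

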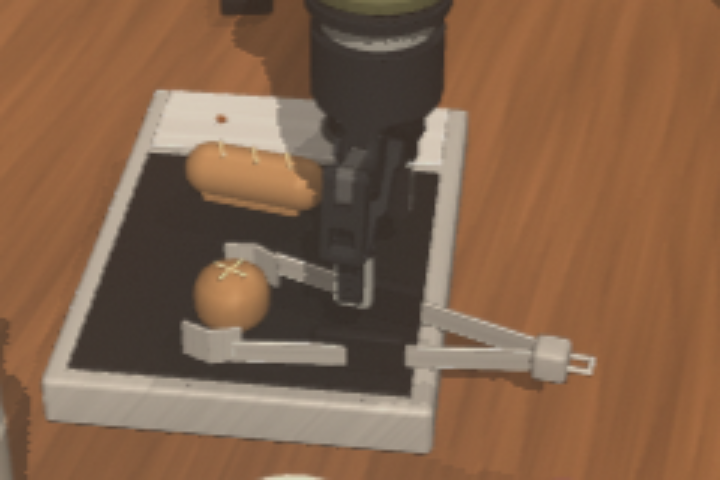

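View pics/wrist10.png

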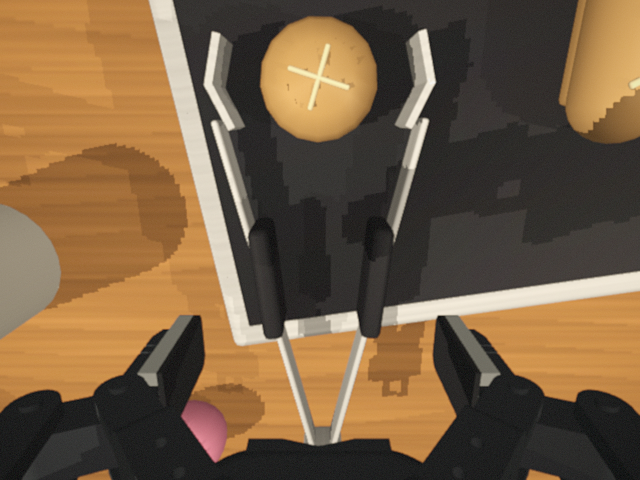

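The tongs lie flat on the tray with the roll (319,78) centred between the open cups at (225,80) and (418,78). I'll check their pose by depth, lower and close.

```bash
python3 - <<'E'
from h import *
from cell import *
c=dict(np.load("wrist10.npz"));P=(cloud(c)-c["p"])@c["Rt"];W=cloud(c);g=c["frame"].max(2)
hs=cv2.cvtColor(c["frame"],cv2.COLOR_BGR2HSV)
for nm,(x0,y0,x1,y1) in dict(gripL=(245,215,290,340),gripR=(352,215,400,340),cupL=(200,25,246,130),cupR=(394,25,438,130)).items():
    m=np.zeros(g.shape,bool);m[y0:y1,x0:x1]=1;m&=(W[...,2]>.060)
    Q=P[m];print(nm,m.sum(),((np.percentile(Q,2,axis=0)+np.percentile(Q,98,axis=0))/2).round(4),"topz",np.percentile(W[m][:,2],90).round(4))
movel([.457,.2355,.0505],velocity=.08)
s=read_state();print(s["time"],s["eef_pos"].round(4),s["wrist_force"].round(1))
grab(40);dwell(.3)
s=read_state();print(s["time"],s["gripper_width"]*85,s["eef_pos"].round(4),s["wrist_force"].round(1))
c=capture("wrist");cv2.imwrite("pics/wrist11.png",c["frame"])
E
```

```text
gripL 2839 [ 0.0313 -0.0259 -0.0025] topz 0.0726
gripR 2897 [ 0.0313  0.0275 -0.0038] topz 0.0726
cupL 1297 [ 0.0333 -0.041  -0.0896] topz 0.069
cupR 1327 [ 0.0333  0.0407 -0.0902] topz 0.069
19.6167 [0.457  0.2357 0.0506] [0.6 0.1 0.5]
20.4 41.16958939881012 [0.4584 0.2365 0.0525] [-0.8 -1.  14.6]
```

View pics/wrist11.png

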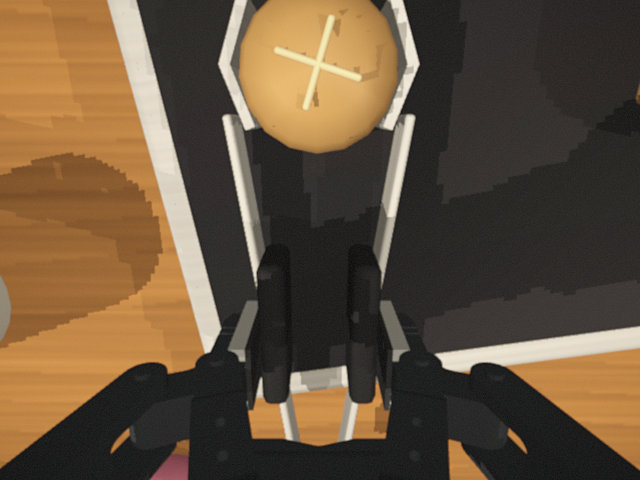

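The grips are at about 42 mm with the cups closed on the roll. Lift gently.

```bash
python3 - <<'E'
from h import *
from cell import *
p=read_state()["eef_pos"]
movel([p[0],p[1],.085],velocity=.05)
s=read_state();print(s["time"],s["gripper_width"]*85,s["eef_pos"].round(4),s["wrist_force"].round(1))
movel([p[0],p[1],.19],velocity=.06);dwell(.5)
s=read_state();print(s["time"],s["gripper_width"]*85,s["eef_pos"].round(4),s["wrist_force"].round(1))
c=capture("wrist");cv2.imwrite("pics/wrist12.png",c["frame"]);W=cloud(c);P=(W-s["eef_pos"])@s["tcp_rot"]
m=np.zeros((480,640),bool);m[0:155,215:425]=1;m&=W[...,2]>.12
print("roll/cups z",np.percentile(W[m][:,2],[2,50,98]).round(3))
c=capture("side");cv2.imwrite("pics/side12.png",c["frame"])
c=capture("top");cv2.imwrite("pics/top12.png",c["frame"])
E
```

```text
21.2917 41.2321359513134 [0.4583 0.2363 0.0848] [-0.2 -0.5 -1.9]
23.6917 40.71373610765856 [0.4584 0.2365 0.19  ] [-0.2  0.7 -0.8]
roll/cups z [0.194 0.214 0.22 ]
```

View pics/wrist12.png

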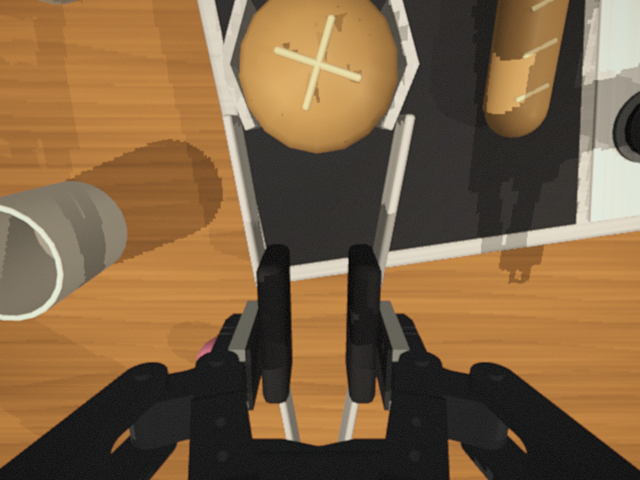

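View pics/side12.png

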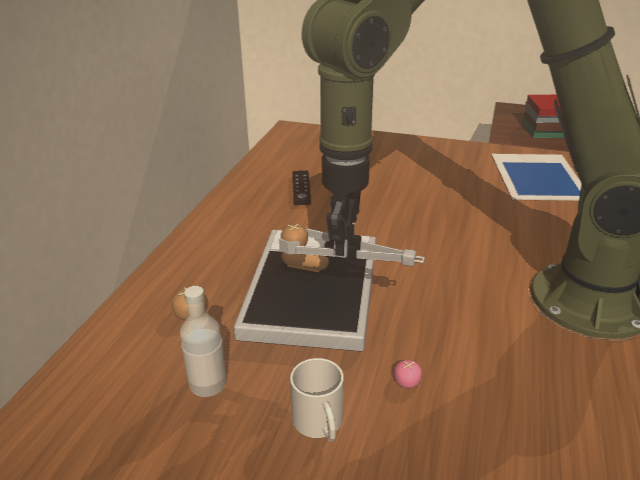

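The roll is held in the cups, with its top at z = 0.220 m. That puts its underside about 137 mm above the tray top, and the long roll, bottle, mug and remote are in place. Hand in.

```bash
python3 - <<'E'
from cell import *
s=read_state();print(s["time"],s["gripper_width"]*85,abs(s["joint_velocities"]).max())
close_job()
E
```

```text
23.8417 41.22488153966764 0.0012758708661097312
the job is handed in; nothing more can be done
```

I switched off the warmer, picked up the tongs and lifted the round roll with them. I handed the job in at 23.8 s, with the roll still held between the jaws. The hand-in gives no verdict, so what follows is from my own checks.

- **Knob:** I twisted it 1.2 rad clockwise with about 0.11 N·m of reaction, close to the spring's pull at the stop. After release, the camera showed the bar back in line with the tray's x axis. I judged both ends from the camera and the torque, because the knob's angle can't be read directly.
- **Tongs:** Even the gripper's lowest force (20 N) shut them fully to about 24 mm, so they could not be carried open. I carried them shut to just above the roll and released them. They sprang open and dropped about 4 cm flat onto the tray around the roll. I then re-gripped them at 40 N, which closed the cups on the roll at about 41 mm.
- **Final state:** The roll's top measured 0.220 m, so its underside is about 137 mm above the tray top. It sits centred in the cups, and the arm was still.
- **Other objects:** The long roll, bottle, mug and remote looked unmoved in the last pictures.
- **Disagreement:** The wrist showed 15–17 N upward each time the tongs were closed on a surface. I took this for the pads pushing the tongs down as they close; it disappeared on lifting and was far below the limits.

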